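Take the clamp cap off a pipe-saw spindle of unknown thread hand

ROBOT

A 6-joint arm with a two-finger parallel gripper is mounted at the origin on the work surface. World frame = base frame: x ahead of the robot, y to its left, z up, the work surface at z = 0. Lengths are in m, angles in rad, forces in N, time in s.
With the tool pointing down it reaches from about 0.35 to 0.775 m from the base axis. Payload 5.5 kg.
Tool frame: the origin (TCP) lies at the very end of the fingers, on their centre line; the grasp point (between the pads) lies env.hold_point_z behind it (env.hold_point_z is the distance from the TCP to the grasp point, in m); z points along the fingers, y is the line along which they close (so a half turn about z gives the same grasp; the last joint's range is limited). The gripper opens to 85 mm and grips with 20 to 120 N. Pads are 22 mm wide; open, the fingers measure 114 mm over their backs; the gripper's body (76 mm by 85 mm) begins 54 mm behind the grasp point. The pads swing forward as they close: fully open they stand 13 mm farther back than shut.
Start: joints at [1.117, 0.313, 0.046, 1.304, 0, 1.431], TCP at [0.178, 0.547, 0.231] pointing down, gripper open.
Joint ranges: [-2.76, 2.76], [-0.86, 1.69], [-1.03, 1.26], [-2.2, 2.34], [-1.47, 1.5], [-3.14, 3.14]. Speed limits (rad/s): [2.57, 2.57, 3.14, 3.14, 3.14, 3.14].

INTERFACE

Orientations are given as a unit quaternion [w, x, y, z].
In Python, from workcell import env gives the robot as it stands.
- The arm moves only by the tool carry_out, never from a script. Its argument "steps" is a list of rows, each a list of 3 entries, a list of its own where there are three numbers: the turn, a rotation vector about the tool's x, y, z in degrees, then the shift along the tool's x, y, z in cm, then the closure in counts, from 0 (fully open) to 255 (shut). A call has exactly 8 rows; each row is the pose to reach, as a shift and turn from the pose commanded when the call began, along the tool's axes at that moment; what a row does not reach only later rows make up. A row lasts 1/8 s, in which the tool goes at most 62.5 mm and 10.7 degrees, less where a joint would pass 70% of its speed; a pose out of reach is approached as far as the arm can. A call with a gripper value outside its range is refused whole. The fingers move at their own pace and stop on an object; "force" is the grip in N (left out, the last holds). Time passes only in rows, so rows that repeat a pose let the fingers close, or fill a call up. It gives the time, the measured TCP pose, the force, the opening and the grip force at its end, in the units of the state.
- env.get_state(): the state, without advancing time (a new reading comes with each control period).
- env.read_camera(name): name is "scene" or "side" or "wrist"; returns (picture, depth): 384x512x3 uint8, red, green, blue; 384x512 float32, m along the optical axis (not along the pixel's ray), 0 where there is no reading.
- env.get_calibration(name): a dict with "fx", "fy", "cx", "cy" (pixels), "origin" and "orientation" of the camera in the world. Camera axes: x right, y up, looking along -z (the intrinsics and any distortion apply to the point x, -y, -z); pixel columns grow to the right and rows downward; lengths in m; the calibration is good to about 2 mm. A picture is of the moment at which its call begins: read the wrist's pose just before it. get_calibration takes no time and is no camera call; for the wrist camera it gives the pose at the moment of the call.
- env.hand_in(): hands the job in; it is judged then, once.
The state is a dict: "clock": time; "joint_pos": joint angles; "qvel": joint speeds; "tau": joint torques, N m; "tcp_pos": TCP position; "orientation": TCP orientation; "wrist_force": force on the tool from outside, world axes, zero at the start; "ft_torque": the same for the moment, N m; "finger_gap": finger opening in m; "grip_force": force on a finger pad.
Only numpy, scipy, OpenCV 4.12 (cv2) and the standard library are available. Lean on these libraries where they do the work, as an engineer would, in place of code of your own. Each camera call takes 0.05 s, during which the arm holds its last target. There are 200 camera calls.

TASK

Slide the yellow guard of the pipe-saw head fully open by its black tab, then take off the round black clamp cap on the spindle: its quick thread may be left- or right-handed, so try turning it one way, and if it soon stops dead, the other way until it is loose, about a fifth of a turn, before you pull it up. Lift the cap straight off and finish while still holding it upright in the gripper, about 12 cm above its seat, with the guard left open and the pipe, oil bottle and screwdriver left undisturbed.

Things in the scene. Friction and masses are not known exactly. Their poses are not given: they have to be found in the camera images.
- head: Pipe-saw head, fixed on the bench, yaw varies: aluminium block 160 x 120 x 43 mm, saw blade 120 mm across, and on its -y side a gear neck 66 x 40 mm, 64 mm tall, and a round motor grip 58 mm thick that runs on to 210 mm. Origin on the bench under the spindle axis, z up. The guard's rail (55 mm high) runs along the head's y, 86 mm from the spindle on the +x side.
- seat (a point): Seat of the cap on the spindle axis, 55 mm above the bench, axes as the head's. Round it a collar 66 mm across, its rim 7.5 mm above the seat; two claws on the collar's +x and -x sides, which hold down the cap's lugs, reach 13.5 mm above the seat.
- guard (a joint): Slide of the yellow guard along the head's +y: 0 = over the cap, 0.130 m = fully open (end stop). Starts within 20 mm of shut, needs about 2 N, stays where left. Its roof is 62 mm wide along y, 120 to 124 mm above the bench, and reaches 30 mm past the spindle axis towards -x.
- guard_tab (a point): Middle of the black tab on the guard's roof: 36 mm along the head's x, 14 mm thick along the head's y, 124 to 164 mm above the bench; this point is at 146 mm. Axes as the head's. To be pinched from above across its 14 mm.
- cap_mid (a point): Middle of the round black head of the clamp cap, 48 mm across, 37 mm tall; seated, it spans 75 to 112 mm above the bench and this point is at 93.5 mm. z up; x along the white stripe on its top, centre to rim. Locked, its x is parallel to the head's x. About 140 g. Grip the round head from above; any yaw will do.
- cap_lugs (a point): Middle of the cap's lug bar (44 mm along the cap's x, 10 wide, 6 thick), 35.5 mm below cap_mid; a pilot pin reaches 11 mm below this point into a hole. A hidden stop lets the cap turn less than 10 degrees one way (which way varies from run to run); the other way it turns easily, and it is free to lift once turned by 60 to 105 degrees.
- pipe: Bystander: steel pipe offcut standing on end, 42 mm across, 75 mm tall; origin at the centre of its underside.
- oil: Bystander: white oil bottle with a red cap, 44 mm across, 120 mm tall; origin at the centre of its underside.
- driver: Bystander: screwdriver 170 mm long lying on the bench, along its own x.
Not all that is in view belongs to the job. What is meant by the part that bears cap_mid is not purple, and is the larger of those in its own colour.

How it is judged:
By the outcome, as a careful person would: the job done as asked, in the order asked, and still so for the second after the job is handed in, while the arm keeps its last pose, push and grip.
It also fails if it takes over 58 s, if anything falls off the work surface, if the arm or the gripper's body presses on something with over 40 N, if the wrist force passes 120 N, or if a joint passes its speed limit or range.

## Working session

There is one attempt and no reset: what is moved stays moved. The work goes in short steps, Python scripts to look and compute and a tool call to move; the robot and the scene stay as the last step left them, time stands still between calls to the robot, and variables do not carry over. Pictures are saved under pics/ and viewed, at most 10 in all, crops included, and the job is handed in when it is done.

Besides the shell and the picture viewer there is one more tool, called after "Request:" by a JSON object that holds its "op" and its "data", one argument or row to a line. carry_out: Moves the arm, as the interface text tells. Its arguments: {"type":"object","properties":{"steps":{"type":"array","items":{"type":"array"}},"force":{"type":"number"}},"required":["steps"]}

```bash
ls; mkdir -p pics; cat > h.py <<'E'
import numpy as np, cv2
from scipy.spatial.transform import Rotation as R
from workcell import env
def q2R(q): return R.from_quat([q[1],q[2],q[3],q[0]]).as_matrix()
def look(n):
    c=env.get_calibration(n); p,d=env.read_camera(n); return p,d,c
def pts(d,c):
    v,u=np.mgrid[0:d.shape[0],0:d.shape[1]]
    X=(u-c['cx'])/c['fx']*d; Y=-(v-c['cy'])/c['fy']*d
    return np.stack([X,Y,-d],-1)@q2R(c['orientation']).T+np.array(c['origin'])
E
python3 - <<'E'
from h import *
print(env.get_state()); print(env.hold_point_z)
ps=[]
for n in('scene','side'):
    p,d,c=look(n); print(n,c); np.savez(f'{n}0.npz',p=p,d=d,P=pts(d,c)); cv2.imwrite(f'pics/{n}0.png',cv2.resize(p[:,:,::-1],(800,600),interpolation=cv2.INTER_CUBIC))
E
```

```text
pics
{'clock': 0.0, 'joint_pos': array([1.11739351e+00, 3.13989747e-01, 4.49641165e-02, 1.30359679e+00,
       1.46029780e-05, 1.43116923e+00]), 'qvel': array([-0.00044615, -0.00236664,  0.00082617, -0.00011145, -0.00069873,
       -0.00021381]), 'tau': array([ 9.59359350e-04, -4.80628717e+01,  2.98533046e+01,  1.92941894e-02,
       -2.71484387e-04, -4.83067112e-06]), 'tcp_pos': array([0.17726641, 0.54645051, 0.23040886]), 'orientation': array([-2.73765028e-04,  1.56244994e-01,  9.87717909e-01, -8.71068276e-04]), 'wrist_force': array([-0.33870971, -0.18313595,  0.15870379]), 'ft_torque': array([-0.00908789, -0.00709399, -0.05054885]), 'grip_force': 0.0, 'finger_gap': 0.08547256580265716}
0.0187
scene {'fx': 396.17541464360596, 'fy': 396.17541464360596, 'cx': 258.71176768429905, 'cy': 197.5325884139222, 'origin': array([ 1.17332645, -0.17734758,  0.67992044]), 'orientation': array([0.70933065, 0.30312196, 0.23782281, 0.59026047])}
side {'fx': 398.36003772115936, 'fy': 398.36003772115936, 'cx': 257.02393307325383, 'cy': 193.99770773265774, 'origin': array([0.33929742, 0.57778021, 0.62178739]), 'orientation': array([-0.1675985 , -0.08674485,  0.42690861,  0.88438403])}
```

View pics/scene0.png

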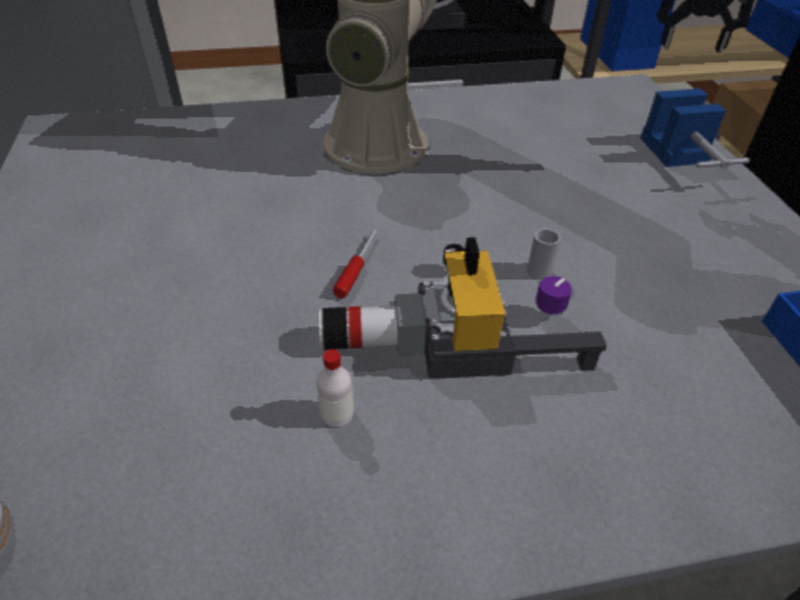

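View pics/side0.png

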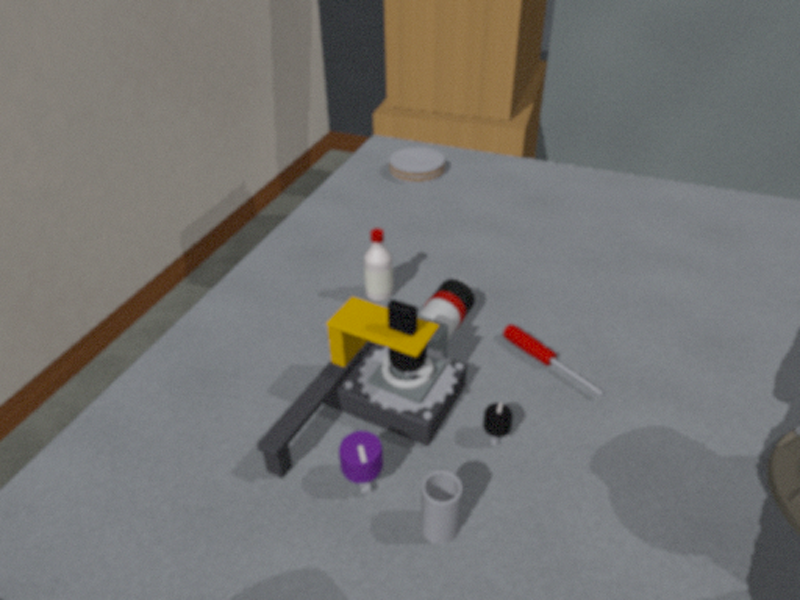

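The scene view (800x600) shows the yellow guard at about (475,300) with its black tab at (472,255). The rail runs to (600,345), and the small black and purple caps are decoys. In the side view the tab is at (403,317) and the real cap is under the guard at (408,357).

```bash
python3 - <<'E'
from h import *
for n in('scene','side'):
    f=np.load(f'{n}0.npz'); p,d,P=f['p'],f['d'],f['P']
    hsv=cv2.cvtColor(p,cv2.COLOR_RGB2HSV); H,S,V=[hsv[...,i].astype(int) for i in range(3)]
    z=P[...,2]
    near=(P[...,0]>.3)&(P[...,0]<.8)&(P[...,1]>-.4)&(P[...,1]<.4)&(d>0)
    roof=near&(H>15)&(H<35)&(S>120)&(z>.112)&(z<.132)
    roof=cv2.erode(roof.astype(np.uint8),np.ones((3,3)))>0
    A=P[roof]; r=cv2.minAreaRect((A[:,:2]*1000).astype(np.float32)); print(n,'roof',roof.sum(),r,A[:,2].mean())
    print(cv2.boxPoints(r).round(1).tolist())
    dark=near&(V<70)
    c0=np.array(r[0])/1000
    t=dark&(np.hypot(P[...,0]-c0[0],P[...,1]-c0[1])<.08)&(z>.130)&(z<.175)
    A=P[t]; print('tab',t.sum(),A.mean(0).round(4),A.min(0).round(4),A.max(0).round(4)); print(' rect',cv2.minAreaRect((A[:,:2]*1000).astype(np.float32)))
    rl=near&(V<90)&(z>.047)&(z<.062)&(S<90)
    A=P[rl];
    nn,l,st,ce=cv2.connectedComponentsWithStats(rl.astype(np.uint8)); 
    for i in range(1,nn):
        if st[i,4]>150:
            B=P[l==i]; print(' rail',st[i].tolist(),B.mean(0).round(3),cv2.minAreaRect((B[:,:2]*1000).astype(np.float32)))
    # blob positions
    for nm,m in (('red',((H<8)|(H>172))&(S>150)),('purple',(H>125)&(H<160)&(S>100))):
        m=m&near; nn,l,st,ce=cv2.connectedComponentsWithStats(m.astype(np.uint8))
        for i in range(1,nn):
            if st[i,4]>40: B=P[l==i]; print(nm,ce[i].round(),B.mean(0).round(3))
E
```

```text
scene roof 973 ((588.308349609375, 41.18259811401367), (57.15977478027344, 124.28266906738281), 83.71304321289062) 0.12273360185720894
[[523.4000244140625, 19.600000381469727], [646.9000244140625, 6.0], [653.2000122070312, 62.79999923706055], [529.7000122070312, 76.4000015258789]]
tab 167 [0.5658 0.0418 0.1523] [0.541  0.0361 0.1305] [0.5769 0.0509 0.1653]
 rect ((559.224853515625, 43.7530632019043), (13.244942665100098, 36.10055923461914), 84.00859832763672)
 rail [206, 196, 16, 18, 249] [ 0.561 -0.147  0.056] ((553.79052734375, -145.98170471191406), (33.529930114746094, 48.44883728027344), 83.69693756103516)
 rail [276, 212, 112, 17, 1006] [0.65  0.109 0.053] ((644.8455810546875, 97.14344024658203), (238.59800720214844, 31.27605438232422), 83.8471908569336)
red [223. 177.] [ 0.434 -0.112  0.02 ]
red [227. 209.] [ 0.573 -0.119  0.048]
red [212. 229.] [ 0.679 -0.159  0.111]
purple [354. 189.] [0.564 0.177 0.055]
side roof 932 ((583.9835815429688, 43.60221862792969), (58.074344635009766, 121.51876831054688), 84.70173645019531) 0.12497387759429679
[[520.7999877929688, 20.299999237060547], [641.7999877929688, 9.100000381469727], [647.2000122070312, 66.9000015258789], [526.2000122070312, 78.0999984741211]]
tab 305 [0.5543 0.0496 0.1506] [0.5383 0.0412 0.1303] [0.5724 0.054  0.1664]
 rect ((555.5878295898438, 48.18873596191406), (11.326077461242676, 34.31491470336914), 85.17041778564453)
 rail [165, 219, 73, 74, 1088] [0.645 0.141 0.055] ((643.9096069335938, 110.24983978271484), (215.115966796875, 28.657485961914062), 83.70938873291016)
red [241. 150.] [ 0.678 -0.154  0.117]
red [290. 192.] [ 0.542 -0.119  0.055]
red [338. 220.] [ 0.423 -0.103  0.021]
purple [231. 292.] [0.55  0.19  0.058]
```

```bash
cat >> h.py <<'E'
def rel(pos,yaw=None):
    """tool-frame shift (cm) and turn about tool z (deg) to reach pos / tool-y yaw (deg)"""
    s=env.get_state(); M=q2R(s['orientation'])
    print('shift cm',(M.T@(np.array(pos)-s['tcp_pos'])*100).round(2))
    y=np.degrees(np.arctan2(M[1,1],M[0,1])); print('tool y yaw',y.round(2), 'tilt',np.degrees(np.arccos(-M[2,2])).round(2))
    if yaw is not None: print('turn z',[round(y-w,2) for w in (yaw,yaw-180,yaw+180)], 'q6',s['joint_pos'][5])
    return s
E
python3 -c "
from h import *
rel([.5575,.0455,.22],83.8); rel([.5575,.0455,.132])"
```

```text
shift cm [-51.63 -35.92   1.1 ]
tool y yaw 72.02 tilt 0.09
turn z [np.float64(-11.78), np.float64(168.22), np.float64(-191.78)] q6 1.4312214080558725
shift cm [-51.63 -35.9    9.9 ]
tool y yaw 72.02 tilt 0.09
```

Request:
{"op": "carry_out", "data": {
  "steps": [
    [[0,0,-1.5],[-4.9,-3.4,0.1],0],
    [[0,0,-3],[-9.8,-6.8,0.2],0],
    [[0,0,-4.5],[-14.7,-10.2,0.3],0],
    [[0,0,-6],[-19.6,-13.6,0.4],0],
    [[0,0,-7.5],[-24.5,-17,0.5],0],
    [[0,0,-9],[-29.4,-20.4,0.6],0],
    [[0,0,-10.5],[-34.3,-23.8,0.7],0],
    [[0,0,-11.8],[-39.2,-27.2,0.8],0]
  ],
  "force": 40
}}

```text
clock: 1.1
tcp_pos: [0.4671, 0.1655, 0.2231]
orientation: [-0.0, 0.054, 0.999, 0.0]
wrist_force: [1.3, 1.8, -0.1]
finger_gap: 0.0855
grip_force: 0.0
```

```bash
python3 -c "
from h import *
s=rel([.5575,.0455,.22],83.8); print(s['clock'],s['joint_pos'],s['qvel'])"
```

```text
shift cm [-10.27 -10.96   0.3 ]
tool y yaw 83.86 tilt 0.02
turn z [np.float64(0.06), np.float64(180.06), np.float64(-179.94)] q6 0.2853529668003634
1.1 [ 1.78184101e-01  1.62548834e-01 -1.69902319e-01  1.23850364e+00
  2.29731373e-04  2.85352967e-01] [-0.90565955  0.23670493  0.26500004  0.01859937  0.00143944 -1.07849233]
```

Request:
{"op": "carry_out", "data": {
  "steps": [
    [[0,0,0],[-3,-3.2,0.1],0],
    [[0,0,0],[-6,-6.4,0.2],0],
    [[0,0,0],[-9,-9.6,0.3],0],
    [[0,0,0],[-10.3,-11,0.3],0],
    [[0,0,0],[-10.3,-11,0.3],0],
    [[0,0,0],[-10.3,-11,0.3],0],
    [[0,0,0],[-10.3,-11,0.3],0],
    [[0,0,0],[-10.3,-11,0.3],0]
  ]
}}

```text
clock: 2.1
tcp_pos: [0.5565, 0.0477, 0.2206]
orientation: [0.0, 0.053, 0.999, 0.0]
wrist_force: [-0.4, -1.1, 0.7]
finger_gap: 0.0853
grip_force: 0.0
```

```bash
python3 - <<'E'
from h import *
s=env.get_state(); print(s['tcp_pos'])
p,d,c=look('wrist'); P=pts(d,c); np.savez('wrist1.npz',p=p,d=d,P=P)
cv2.imwrite('pics/wrist1.png',p[:,:,::-1])
hsv=cv2.cvtColor(p,cv2.COLOR_RGB2HSV); H,S,V=[hsv[...,i].astype(int) for i in range(3)]
t=(V<80)&(d>0)&(np.abs(P[...,2]-.164)<.006)&(P[...,1]>-.05)&(P[...,1]<.12)
A=P[t]; print(t.sum(),A.mean(0),cv2.minAreaRect((A[:,:2]*1000).astype(np.float32)))
r=(H>15)&(H<35)&(S>120)&(np.abs(P[...,2]-.124)<.008)
A=P[r]; print(r.sum(),A.mean(0),cv2.minAreaRect((A[:,:2]*1000).astype(np.float32)))
E
```

```text
[0.55651705 0.04773312 0.22059947]
750 [0.55603289 0.04398096 0.16378184] ((557.36669921875, 43.508087158203125), (12.889907836914062, 34.91693878173828), 84.07086944580078)
7499 [0.58366183 0.04121467 0.12425303] ((586.5589599609375, 40.91459655761719), (62.02574920654297, 127.53742980957031), 83.80401611328125)
```

View pics/wrist1.png

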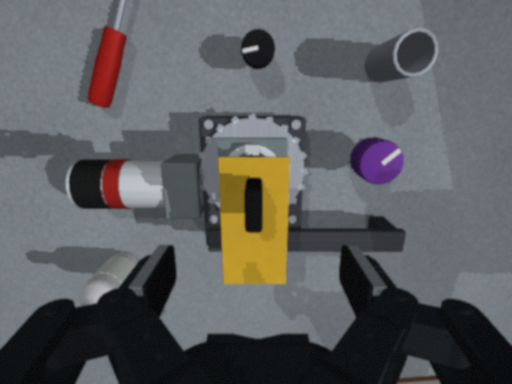

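The wrist view shows the tab at (254,205), centred between the fingers, with the roof around it. I'll pinch it.

Request:
{"op": "carry_out", "data": {
  "steps": [
    [[0,0,0],[-0.1,-0.4,4],0],
    [[0,0,0],[-0.1,-0.4,7.5],0],
    [[0,0,0],[-0.1,-0.4,8.8],0],
    [[0,0,0],[-0.1,-0.4,8.8],255],
    [[0,0,0],[-0.1,-0.4,8.8],255],
    [[0,0,0],[-0.1,-0.4,8.8],255],
    [[0,0,0],[-0.1,-0.4,8.8],255],
    [[0,0,0],[-0.1,-0.4,8.8],255]
  ],
  "force": 40
}}

```text
clock: 3.15
tcp_pos: [0.5582, 0.0428, 0.1334]
orientation: [0.001, 0.054, 0.999, 0.0]
wrist_force: [-0.7, 0.9, 5.5]
finger_gap: 0.0134
grip_force: 41.4
```

Request:
{"op": "carry_out", "data": {
  "steps": [
    [[0,0,0],[0,1,0],255],
    [[0,0,0],[0,2.5,0],255],
    [[0,0,0],[0,4,0],255],
    [[0,0,0],[0,5.5,0],255],
    [[0,0,0],[0,7,0],255],
    [[0,0,0],[0,8.5,0],255],
    [[0,0,0],[0,10,0],255],
    [[0,0,0],[0,10.5,0],255]
  ]
}}

```text
clock: 4.15
tcp_pos: [0.5696, 0.1475, 0.1334]
orientation: [0.001, 0.054, 0.999, -0.0]
wrist_force: [-0.2, -2.1, 5.8]
finger_gap: 0.0135
grip_force: 41.7
```

```bash
python3 - <<'E'
from h import *
s=env.get_state(); M=q2R(s['orientation'])
print(s['tcp_pos'],M[:,1],M.T@s['wrist_force'])
for n in('scene','side','wrist'):
    p,d,c=look(n); P=pts(d,c); np.savez(f'{n}2.npz',p=p,d=d,P=P)
a=[np.load(f'{n}2.npz')['p'][:,:,::-1] for n in('side','wrist')]
cv2.imwrite('pics/m2.png',cv2.resize(np.hstack(a),(800,300)))
E
```

```text
[0.56956305 0.14753668 0.13338094] [ 1.07143189e-01  9.94243546e-01 -3.29678699e-04] [-0.0550116  -2.10037873 -5.8254389 ]
```

View pics/m2.png

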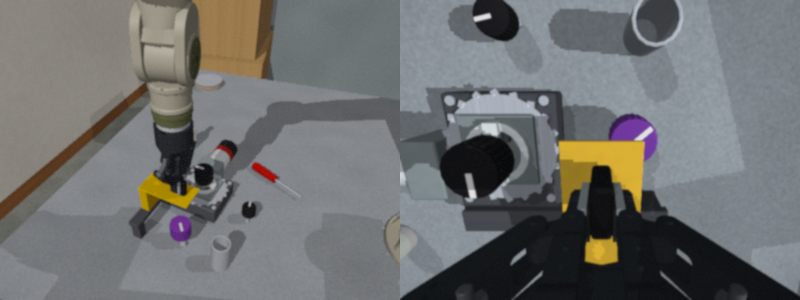

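The left half (side) shows the guard slid most of the way. The right half (wrist) shows the cap uncovered at about (475,165), its white stripe pointing along the head's +x. Next I'll measure the cap.

```bash
python3 - <<'E'
from h import *
for n in('wrist','side','scene'):
    f=np.load(f'{n}2.npz'); p,d,P=f['p'],f['d'],f['P']
    t=(d>0)&(np.abs(P[...,2]-.112)<.005)&(np.hypot(P[...,0]-.553,P[...,1]-.03)<.05)&(p.max(2)-p.min(2)<60)
    nn,l,st,ce=cv2.connectedComponentsWithStats(t.astype(np.uint8)); 
    if nn<2: continue
    i=1+st[1:,4].argmax(); A=P[l==i]
    print(n,len(A),A.mean(0).round(4),cv2.minEnclosingCircle((A[:,:2]*1000).astype(np.float32)),cv2.minAreaRect((A[:,:2]*1000).astype(np.float32)))
    w=(l==i)&(p.min(2)>130); B=P[w]
    if len(B): print(' stripe',len(B),cv2.minAreaRect((B[:,:2]*1000).astype(np.float32)),B.mean(0))
E
```

```text
wrist 4390 [0.5513 0.0438 0.112 ] ((552.6328125, 42.238521575927734), 24.64452362060547) ((552.7174072265625, 42.61533737182617), (48.42677688598633, 48.32286071777344), 61.69647216796875)
 stripe 241 ((564.9346313476562, 40.637168884277344), (6.629594326019287, 23.416404724121094), 81.63456726074219) [0.56493053 0.04058167 0.11322724]
side 373 [0.5497 0.045  0.1126] ((551.2483520507812, 41.56739044189453), 25.450090408325195) ((551.218017578125, 42.727294921875), (47.20387268066406, 47.231693267822266), 57.246334075927734)
 stripe 7 ((571.8497924804688, 39.121604919433594), (4.280309677124023, 8.753789901733398), 55.6008186340332) [0.57127188 0.03982365 0.11359087]
scene 266 [0.5544 0.0418 0.1108] ((552.645263671875, 42.92357635498047), 24.4196720123291) ((552.1719970703125, 42.276451110839844), (43.9451789855957, 47.96848678588867), 75.87449645996094)
 stripe 4 ((569.1788330078125, 40.85424041748047), (2.1402788162231445, 3.587282419204712), 74.32066345214844) [0.56907553 0.0408967  0.11155591]
```

Request:
{"op": "carry_out", "data": {
  "steps": [
    [[0,0,0],[0,1,0],255],
    [[0,0,0],[0,1.8,0],255],
    [[0,0,0],[0,2,0],255],
    [[0,0,0],[0,2.1,0],255],
    [[0,0,0],[0,2.2,0],255],
    [[0,0,0],[0,2.3,0],255],
    [[0,0,0],[0,2.4,0],255],
    [[0,0,0],[0,2.4,0],255]
  ]
}}

```text
clock: 5.3
tcp_pos: [0.5721, 0.1708, 0.1334]
orientation: [0.001, 0.054, 0.999, -0.0]
wrist_force: [-0.7, -0.8, 5.6]
finger_gap: 0.0137
grip_force: 41.6
```

Request:
{"op": "carry_out", "data": {
  "steps": [
    [[0,0,0],[0,0.1,0],255],
    [[0,0,0],[0,0.2,0],255],
    [[0,0,0],[0,0.3,0],255],
    [[0,0,0],[0,0.4,0],255],
    [[0,0,0],[0,0.5,0],255],
    [[0,0,0],[0,0.6,0],255],
    [[0,0,0],[0,0.6,0],255],
    [[0,0,0],[0,0.6,0],255]
  ]
}}

```text
clock: 6.3
tcp_pos: [0.5721, 0.1709, 0.1334]
orientation: [0.0, 0.056, 0.998, -0.005]
wrist_force: [-2.5, -21.4, 9.7]
finger_gap: 0.0134
grip_force: 43.0
```

The guard stopped dead with 21 N of reaction, so it is at the end stop. I'll back off, release and rise.

Request:
{"op": "carry_out", "data": {
  "steps": [
    [[0,0,0],[0,-0.3,0],255],
    [[0,0,0],[0,-0.55,0],255],
    [[0,0,0],[0,-0.55,0],150],
    [[0,0,0],[0,-0.55,0],0],
    [[0,0,0],[0,-0.55,0],0],
    [[0,0,0],[0,-0.55,0],0],
    [[0,0,0],[0,-0.55,-3],0],
    [[0,0,0],[0,-0.55,-7],0]
  ]
}}

```text
clock: 7.3
tcp_pos: [0.5705, 0.1714, 0.2018]
orientation: [-0.001, 0.054, 0.999, -0.0]
wrist_force: [0.7, 0.8, -0.2]
finger_gap: 0.085
grip_force: 0.0
```

```bash
python3 - <<'E'
from h import *
s=rel([.5526,.0424,.19],83.8); rel([.5526,.0424,.076])
M=q2R(s['orientation']); c=env.get_calibration('wrist'); print('cam in tool',M.T@(c['origin']-s['tcp_pos']),s['clock'])
p,d,c=look('wrist'); P=pts(d,c)
hsv=cv2.cvtColor(p,cv2.COLOR_RGB2HSV); H,S,V=[hsv[...,i].astype(int) for i in range(3)]
t=(V<80)&(np.abs(P[...,2]-.164)<.006)&(P[...,1]>.1)&(P[...,1]<.25)&(P[...,0]<.62)
A=P[t]; print('tab',t.sum(),cv2.minAreaRect((A[:,:2]*1000).astype(np.float32)))
r=(H>15)&(H<35)&(S>120)&(np.abs(P[...,2]-.124)<.008)
A=P[r]; print('roof',r.sum(),cv2.minAreaRect((A[:,:2]*1000).astype(np.float32)))
cv2.imwrite('pics/w3.png',p[:,:,::-1])
E
```

```text
shift cm [  0.39 -13.02   1.19]
tool y yaw 83.83 tilt 0.17
turn z [np.float64(0.03), np.float64(180.03), np.float64(-179.97)] q6 0.2648150878025045
shift cm [  0.36 -13.01  12.59]
tool y yaw 83.83 tilt 0.17
cam in tool [ 0.07564818 -0.0004835  -0.14281346] 7.3
tab 897 ((570.9578247070312, 170.1444091796875), (13.168335914611816, 35.18952941894531), 83.55374908447266)
roof 8533 ((600.30224609375, 167.2268524169922), (62.08340072631836, 126.79605102539062), 83.7562484741211)
```

Request:
{"op": "carry_out", "data": {
  "steps": [
    [[0,0,0],[0.1,-4.5,0],0],
    [[0,0,0],[0.3,-9,0.5],0],
    [[0,0,0],[0.4,-12,1],0],
    [[0,0,0],[0.4,-13,2.5],0],
    [[0,0,0],[0.4,-13,5.5],0],
    [[0,0,0],[0.4,-13,9],0],
    [[0,0,0],[0.4,-13,11.5],0],
    [[0,0,0],[0.4,-13,12.6],0]
  ]
}}

```text
clock: 8.35
tcp_pos: [0.5522, 0.0434, 0.0741]
orientation: [-0.002, 0.053, 0.999, 0.0]
wrist_force: [0.3, 0.2, 0.1]
finger_gap: 0.0855
grip_force: 0.0
```

```bash
python3 - <<'E'
from h import *
s=rel([.5526,.0424,.076],83.8); print(s['wrist_force'],s['tcp_pos'])
E
```

```text
shift cm [-0.05 -0.1  -0.19]
tool y yaw 83.87 tilt 0.18
turn z [np.float64(0.07), np.float64(180.07), np.float64(-179.93)] q6 0.04038523857680031
[0.30662694 0.22743763 0.09088718] [0.55217571 0.04342311 0.07406403]
```

Request:
{"op": "carry_out", "data": {
  "steps": [
    [[0,0,0],[0,-0.1,-0.2],0],
    [[0,0,0],[0,-0.1,-0.2],120],
    [[0,0,0],[0,-0.1,-0.2],255],
    [[0,0,0],[0,-0.1,-0.2],255],
    [[0,0,0],[0,-0.1,-0.2],255],
    [[0,0,0],[0,-0.1,-0.2],255],
    [[0,0,0],[0,-0.1,-0.2],255],
    [[0,0,0],[0,-0.1,-0.2],255]
  ],
  "force": 60
}}

```text
clock: 9.35
tcp_pos: [0.5544, 0.0417, 0.0797]
orientation: [0.001, 0.054, 0.999, 0.0]
wrist_force: [-0.3, 0.4, 6.0]
finger_gap: 0.0464
grip_force: 61.1
```

```bash
python3 - <<'E'
from h import *
s=rel([.5526,.0424,.076],83.8); print(s['wrist_force'],s['tcp_pos'],s['ft_torque'])
E
```

```text
shift cm [0.19 0.05 0.37]
tool y yaw 83.82 tilt 0.16
turn z [np.float64(0.02), np.float64(180.02), np.float64(-179.98)] q6 0.03828698009150026
[-0.27391713  0.42415938  5.99858535] [0.55443383 0.04170125 0.07971776] [ 0.11622352  0.16176019 -0.01541354]
```

Request:
{"op": "carry_out", "data": {
  "steps": [
    [[0,0,-2],[0,0,0],255],
    [[0,0,-4],[0,0,0],255],
    [[0,0,-6],[0,0,0],255],
    [[0,0,-8],[0,0,0],255],
    [[0,0,-10],[0,0,0],255],
    [[0,0,-12],[0,0,0],255],
    [[0,0,-14],[0,0,0],255],
    [[0,0,-14],[0,0,0],255]
  ]
}}

```text
clock: 10.35
tcp_pos: [0.5546, 0.0417, 0.0797]
orientation: [0.001, -0.068, 0.998, -0.0]
wrist_force: [0.2, 1.1, 5.5]
finger_gap: 0.0467
grip_force: 61.1
```

```bash
python3 - <<'E'
from h import *
s=rel([.5526,.0424,.076],83.8); print(s['wrist_force'],s['tcp_pos'],s['ft_torque'])
E
```

```text
shift cm [0.19 0.1  0.37]
tool y yaw 97.84 tilt 0.17
turn z [np.float64(14.04), np.float64(194.04), np.float64(-165.96)] q6 -0.20641954753210964
[0.21554962 1.12877869 5.50629049] [0.55458795 0.04165081 0.07971634] [0.10095036 0.05666743 0.06762788]
```

Request:
{"op": "carry_out", "data": {
  "steps": [
    [[0,0,-8],[0,0,0],255],
    [[0,0,-16],[0,0,0],255],
    [[0,0,-24],[0,0,0],255],
    [[0,0,-32],[0,0,0],255],
    [[0,0,-40],[0,0,0],255],
    [[0,0,-48],[0,0,0],255],
    [[0,0,-56],[0,0,0],255],
    [[0,0,-62],[0,0,0],255]
  ]
}}

```text
clock: 11.35
tcp_pos: [0.5526, 0.0436, 0.0797]
orientation: [0.001, -0.574, 0.819, 0.002]
wrist_force: [-4.6, 6.6, 11.4]
finger_gap: 0.0469
grip_force: 61.9
```

```bash
python3 - <<'E'
from h import *
s=rel([.5526,.0424,.076],83.8); print(s['wrist_force'],s['tcp_pos'],s['ft_torque'])
a=[]
for n in('side','wrist'):
    p,d,c=look(n); np.savez(f'{n}4.npz',p=p,d=d,P=pts(d,c)); a.append(p[:,:,::-1])
c=a[0][170:270,200:330]
cv2.imwrite('pics/m4.png',np.hstack([cv2.resize(c,(390,300)),cv2.resize(a[1],(400,300))]))
E
```

```text
shift cm [ 0.11 -0.04  0.37]
tool y yaw 160.09 tilt 0.22
turn z [np.float64(76.29), np.float64(256.29), np.float64(-103.71)] q6 -1.2916055578662589
[-4.56505895  6.56129227 11.42689773] [0.55258059 0.04355221 0.07969057] [ 1.3073484   1.29162197 -0.15507476]
```

View pics/m4.png

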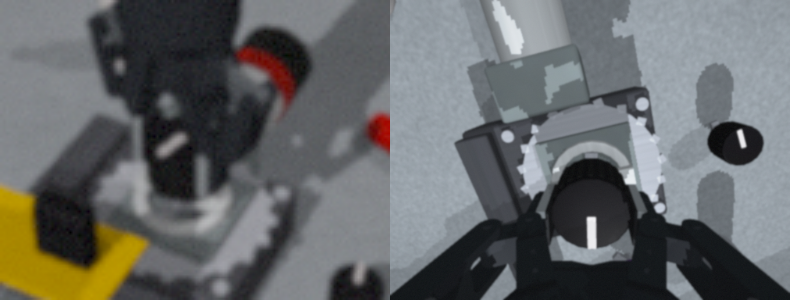

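The right half (wrist) shows the cap gripped, with its stripe at (592,232) still along the tool's -x, so it turned with the gripper through about 76° and met no stop. I'll turn it a few degrees more, centre it, then lift gently.

Request:
{"op": "carry_out", "data": {
  "steps": [
    [[0,0,-3],[-0.1,0.2,0],255],
    [[0,0,-5],[-0.1,0.2,0],255],
    [[0,0,-5],[-0.1,0.2,0],255],
    [[0,0,-5],[-0.1,0.2,-0.2],255],
    [[0,0,-5],[-0.1,0.2,-0.4],255],
    [[0,0,-5],[-0.1,0.2,-0.6],255],
    [[0,0,-5],[-0.1,0.2,-0.8],255],
    [[0,0,-5],[-0.1,0.2,-1],255]
  ]
}}

```text
clock: 12.45
tcp_pos: [0.5517, 0.043, 0.0883]
orientation: [-0.0, -0.607, 0.794, -0.0]
wrist_force: [-0.3, -0.3, -1.9]
finger_gap: 0.0465
grip_force: 61.9
```

```bash
python3 - <<'E'
from h import *
s=rel([.5526,.0424,.1997],83.8); print(s['wrist_force'],s['tcp_pos'],s['ft_torque'])
E
```

```text
shift cm [  0.04  -0.1  -11.14]
tool y yaw 164.82 tilt 0.06
turn z [np.float64(81.02), np.float64(261.02), np.float64(-98.98)] q6 -1.372700279894036
[-0.32588358 -0.27116033 -1.85093855] [0.55165774 0.04295615 0.08830147] [ 0.02545487 -0.00444138  0.0254164 ]
```

Request:
{"op": "carry_out", "data": {
  "steps": [
    [[0,0,0],[0,0,-0.8],255],
    [[0,0,0],[0,0,-2.3],255],
    [[0,0,0],[0,0,-4.3],255],
    [[0,0,0],[0,0,-6.5],255],
    [[0,0,0],[0,0,-8.7],255],
    [[0,0,0],[0,0,-10.4],255],
    [[0,0,0],[0,0,-11.1],255],
    [[0,0,0],[0,0,-11.1],255]
  ]
}}

```text
clock: 13.45
tcp_pos: [0.5522, 0.0431, 0.2001]
orientation: [0.001, -0.607, 0.794, -0.001]
wrist_force: [-0.2, 0.4, -1.6]
finger_gap: 0.0466
grip_force: 61.9
```

Request:
{"op": "carry_out", "data": {
  "steps": [
    [[0,0,0],[0,0,0],255],
    [[0,0,0],[0,0,0],255],
    [[0,0,0],[0,0,0],255],
    [[0,0,0],[0,0,0],255],
    [[0,0,0],[0,0,0],255],
    [[0,0,0],[0,0,0],255],
    [[0,0,0],[0,0,0],255],
    [[0,0,0],[0,0,0],255]
  ]
}}

```text
clock: 14.45
tcp_pos: [0.5519, 0.0433, 0.1993]
orientation: [0.0, -0.608, 0.794, -0.0]
wrist_force: [0.1, 0.9, -2.1]
finger_gap: 0.0466
grip_force: 61.9
```

```bash
python3 - <<'E'
from h import *
s=rel([.5526,.0424,.1997],83.8); print(s['wrist_force'],s['tcp_pos'],s['ft_torque'])
a=[]
for n in('scene','side'):
    p,d,c=look(n); P=pts(d,c); a.append(cv2.resize(p[:,:,::-1],(400,300)))
    hsv=cv2.cvtColor(p,cv2.COLOR_RGB2HSV); H,S=hsv[...,0].astype(int),hsv[...,1]
    r=(H>15)&(H<35)&(S>120)&(np.abs(P[...,2]-.124)<.008)&(P[...,0]<.8)&(P[...,1]<.4)
    print('roof',r.sum(),cv2.minAreaRect((P[r][:,:2]*1000).astype(np.float32)))
cv2.imwrite('pics/m5.png',np.hstack(a))
E
```

```text
shift cm [ 0.07 -0.09 -0.04]
tool y yaw 164.82 tilt 0.01
turn z [np.float64(81.02), np.float64(261.02), np.float64(-98.98)] q6 -1.3727126336224489
[ 0.08837936  0.88328902 -2.10028416] [0.55186657 0.04328192 0.19932323] [-0.00475631  0.01992531 -0.01503023]
roof 1094 ((599.7322387695312, 167.48275756835938), (62.618160247802734, 128.27659606933594), 83.39795684814453)
roof 1788 ((685.2453002929688, -691.6160278320312), (135.90025329589844, 1812.67578125), 5.745391368865967)
```

View pics/m5.png

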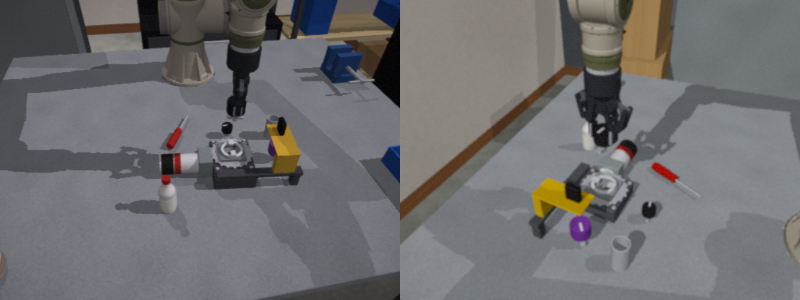

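The pictures show the cap held upright at (237,105) left and (603,130) right, above the empty seat at (605,185). The guard is fully open, and the pipe, bottle and screwdriver are where they started.

```bash
python3 -c "
from workcell import env
print(env.hand_in())"
```

```text
the job is handed in; nothing more can be done
None
```

The job is handed in: the guard is open at its end stop, and the cap came loose anticlockwise at about 81° and is held upright about 12 cm above its seat. The pipe, oil bottle and screwdriver look untouched; the clock read about 14.5 s.

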